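Lock a telescopic sampling pole at full length

ROBOT

A 6-joint arm with a two-finger parallel gripper is mounted at the origin on the work surface. World frame = base frame: x ahead of the robot, y to its left, z up, the work surface at z = 0. Lengths are in m, angles in rad, forces in N, time in s.
With the tool pointing down it reaches from about 0.325 to 0.775 m from the base axis. Payload 5.5 kg.
Tool frame: the origin (TCP) lies midway between the tips of the shut fingers; the grasp point (between the pads) lies 19 mm behind it; z points along the fingers, y is the line along which they close (so a half turn about z gives the same grasp; the last joint's range is limited). The gripper opens to 88 mm and grips with 3 to 60 N. Pads are 20 mm wide; open, the fingers measure 115 mm over their backs; the gripper's body (75 mm by 178 mm) begins 61 mm behind the grasp point.
Start: joints at [-1.314, 0.091, 1.231, -0, 1.82, -0.057], TCP at [0.185, -0.571, 0.223] pointing down, gripper open.
Joint ranges: [-2.87, 2.87], [-0.86, 2.18], [0.17, 2.46], [-1.51, 4.65], [0.06, 2.69], [-2.65, 2.65]. Speed limits (rad/s): [2.57, 2.57, 3.01, 3.14, 3.14, 3.14].

INTERFACE

Orientations are given as [roll, pitch, yaw] about the fixed x, y, z axes, in that order (R = Rz(yaw) Ry(pitch) Rx(roll)).
In Python, from cell import robot, readout, grab_frame gives the robot as it stands (robot), with the cameras as plain functions and the readings (readout).
- The arm moves only by the shell command python3 drive.py 'ROWS' [OPENING]. ROWS is a JSON list of rows, 1 to 5 of them, each of 6 numbers: dx, dy, dz in parts of the range, where 1.0 means 0.5 m, then a rotation vector rx, ry, rz in a scale on which 1.0 is 2 rad; each row is the pose to reach, as a shift and turn from the pose commanded when the command began, along the tool's axes at that moment; what a row does not reach only later rows make up. A row lasts 1/10 s, in which the tool goes at most 0.05 m and 0.15 rad, less where a joint would pass 70% of its speed; a pose out of reach is approached as far as the arm can. OPENING is the opening from 0.0 (shut) to 1.0 (fully open), set as the command begins (- or left out keeps the last). The fingers move at their own pace and stop on an object; the grip force is fixed at half the most. Time passes only in rows, so rows that do not move let the fingers close. It prints the time, the measured TCP pose, the force, the opening and the grip force at its end. Input that does not fit is refused with a message, and nothing moves.
- readout.get_obs(): the state, without advancing time (a new reading comes with each control period).
- grab_frame(name): name is "side" or "top"; returns a dict with "color" (400x640x3 uint8, red, green, blue), "mtx" (3x3 intrinsics, pixels), "cam_to_world" (4x4, takes a point from camera to world coordinates). Camera axes: x right, y up, looking along -z (the intrinsics and any distortion apply to the point x, -y, -z); pixel columns grow to the right and rows downward; lengths in m; the calibration is good to about 2 mm. A picture is of the moment at which its call begins. There is no depth.
- robot.hand_in(): hands the job in; it is judged then, once.
The state is a dict: "clock": time; "joint_positions": joint angles; "qd": joint speeds; "effort": joint torques, N m; "ee_pos": TCP position; "tcp_rot": TCP orientation; "ft_force": force on the tool from outside, world axes, zero at the start; "moment": the same for the moment, N m; "finger_gap": opening from 0.0 (shut) to 1.0 (fully open); "finger_force": force on a finger pad.
Only numpy, scipy, OpenCV 4.12 (cv2) and the standard library are available. Lean on these libraries where they do the work, as an engineer would, in place of code of your own. Each camera call takes 0.05 s, during which the arm holds its last target. There are 200 camera calls.

TASK

The water-sampling pole clamped in its bench stand is locked at its shortest. Pinch its two spring buttons flush and draw the handle out, through the middle pair of holes, until both buttons have popped fully out of the last pair of holes (those nearest the tube's open end), then let go. Feel your way: never haul hard on the handle against locked buttons, and leave the bottle, jar and beaker around it alone.

Things in the scene. Friction and masses are not known exactly. Their poses are not given: they have to be found in the camera images.
- pole: The fixed part: blue base plate 120 x 460 x 12 mm on the bench; two clamps (tops 126 mm high, 140 and 265 mm to the -y side of the buttons) grip the steel inner tube, whose -y end carries a white dipper beaker. Origin: on the bench, straight below the two spring buttons. x: level, across the pole, from button_near to button_far. y: along the pole, the way the handle draws OUT. z: up.
- button_mid (a point): Point on the pole's axis, 85 mm above the bench, midway between the two brass buttons; axes as pole. The buttons never shift along the pole. They are level domed pins of 10 mm diameter facing -x and +x, 36 mm over both when popped out (5 mm proud of the handle tube), 26 mm when pinched flush. Neither the stand nor the inner tube moves.
- handle: Aluminium outer tube, 26 mm square, walls 1.5 mm, sliding only along y over the inner tube (drag 1 to 2 N); black rubber grip 36 mm square, 140 to 270 mm to +y. Origin: tube axis, between the FIRST pair of holes, where the buttons sit at the start; axes as pole. Three 12 mm holes in each x side: first, middle, last, going to the open -y end, each 30 to 45 mm on, not evenly.
- button_near (a joint): How far the button on the pole's -x side is pressed in (m): 0 popped out, 0.005 flush with the tube's outer side, 0.0065 under the tube's wall. Spring 1.5 to 3 N. Pinched flush, both domes still catch the hole edges: a steady pull of 7 to 15 N on the handle rides them under the wall, where they stay hidden until the next holes. Not pinched, they lock the tube.
- button_far (a joint): The same for the button on the pole's +x side. Any uncovered pair of holes that reaches the buttons lets both pop out by themselves, which locks the tube again (about 1 mm play). A button that bears on the tube with more than 10 N (a pull of some 20 N on the locked handle) damages the thin tube.
- amber_bottle: Amber glass bottle, 48 mm diameter, 95 mm high, black cap; stands beside the pole. Origin: centre of its underside. Bystander.
- white_jar: White plastic jar, 48 mm diameter, 75 mm high, red lid; stands beside the pole. Origin: centre of its underside. Bystander.
- beaker: Small open glass beaker, 56 mm diameter, 70 mm high; stands on the -x side of the pole. Origin: centre of its underside. Bystander.

How it is judged:
By the outcome, as a careful person would: the job done as asked, in the order asked, and still so for the second after the job is handed in, with the robot touching nothing.
It also fails if it takes over 42 s, if anything falls off the work surface, if the arm or the gripper's body presses on something with over 40 N, if the wrist force passes 120 N, or if a joint passes its speed limit or range.

## Working session

There is one attempt and no reset: what is moved stays moved. The work goes in short steps, Python scripts to look and compute and a shell command to move; the robot and the scene stay as the last step left them, time stands still between calls to the robot, and variables do not carry over. Pictures are saved under pics/ and viewed, at most 10 in all, crops included, and the job is handed in when it is done.

```bash
ls; mkdir -p pics
python3 - <<'E'
from cell import robot, readout, grab_frame
import cv2,numpy as np
np.set_printoptions(precision=4,suppress=True)
for n in("side","top"):
    f=grab_frame(n);cv2.imwrite(f"pics/{n}0.png",f["color"][...,::-1]);print(n,f["mtx"],f["cam_to_world"],[k for k in f])
o=readout.get_obs();print(o)
E
```

```text
cell.py
drive.py
pics
side [[366.2169   0.     317.1016]
 [  0.     366.2169 191.2493]
 [  0.       0.       1.    ]] [[-0.7991  0.3219 -0.5078  0.241 ]
 [-0.6008 -0.4571  0.6558  0.4999]
 [-0.021   0.8291  0.5586  0.4506]
 [ 0.      0.      0.      1.    ]] ['color', 'mtx', 'cam_to_world']
top [[366.6854   0.     320.1239]
 [  0.     366.6854 203.126 ]
 [  0.       0.       1.    ]] [[-0.0154  0.9862 -0.1651  0.4286]
 [-0.9999 -0.0159 -0.0017  0.0374]
 [-0.0043  0.165   0.9863  0.8719]
 [ 0.      0.      0.      1.    ]] ['color', 'mtx', 'cam_to_world']
{'clock': 0.1, 'joint_positions': array([-1.3137,  0.0918,  1.2318,  0.    ,  1.8198, -0.0567]), 'qd': array([ 0.0001, -0.0016, -0.0009,  0.0003, -0.002 ,  0.002 ]), 'effort': array([  0.0036, -44.7857, -40.757 ,   0.0701,   0.0285,  -0.0001]), 'ee_pos': array([ 0.1852, -0.5704,  0.2216]), 'tcp_rot': array([-3.1398, -0.0001,  0.3138]), 'ft_force': array([-0.6993,  0.6109, -0.4699]), 'moment': array([-0.0556,  0.0038,  0.0034]), 'finger_force': 0.0, 'finger_gap': 1.001133316778535}
```

View pics/side0.png

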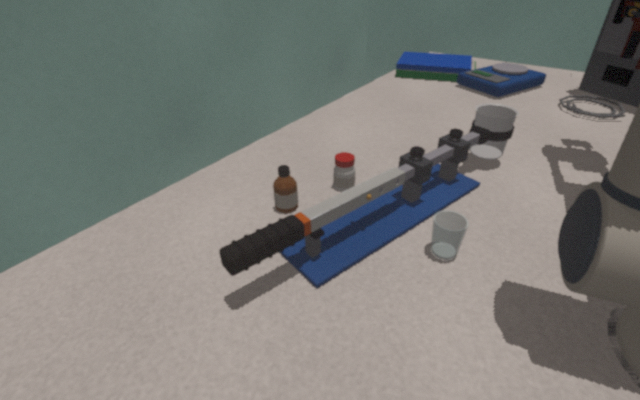

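View pics/top0.png

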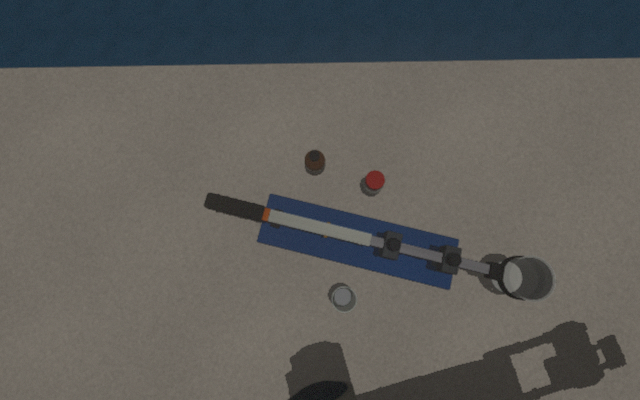

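Side view: brass near button at about (369,197), grip at (262,245), clamps at (415,165) and (455,147). Top view: tube from (268,215) to (370,240), button near (325,235). The beaker, bottle and jar are well off the tube line. Next I'll measure the button and the axis.

```bash
cat > h.py <<'E'
from cell import robot, readout, grab_frame
import cv2,numpy as np
np.set_printoptions(precision=4,suppress=True)
def ray(f,uv):
    K=f["mtx"];T=f["cam_to_world"]
    d=np.linalg.inv(K)@[uv[0],uv[1],1];d=T[:3,:3]@(d*[1,-1,-1]);return T[:3,3],d/np.linalg.norm(d)
def plane(f,uv,z):
    o,d=ray(f,uv);return o+d*(z-o[2])/d[2]
def cross(f,a,g,b):
    o,d=ray(f,a);p,e=ray(g,b)
    s=np.linalg.lstsq(np.c_[d,-e],p-o,rcond=None)[0]
    return (o+d*s[0]+p+e*s[1])/2,np.linalg.norm(o+d*s[0]-p-e*s[1])
E
python3 - <<'E'
from h import *
S,T=grab_frame("side"),grab_frame("top")
for n,f,roi in(("side",S,(330,170,60,50)),("top",T,(290,215,70,40))):
    hsv=cv2.cvtColor(f["color"],cv2.COLOR_RGB2HSV)
    m=cv2.inRange(hsv,(8,90,60),(32,255,255))
    k,l,st,c=cv2.connectedComponentsWithStats(m)
    print(n,[(st[i].tolist(),c[i].round(1).tolist()) for i in range(1,k)])
    # tube: bright low-sat in roi
x0,y0,w,h=270,140,180,120
a=cv2.resize(S["color"][y0:y0+h,x0:x0+w],None,fx=4,fy=4,interpolation=cv2.INTER_CUBIC)
cv2.imwrite("pics/cs.png",a[...,::-1])
x0,y0,w,h=255,190,150,70
a=cv2.resize(T["color"][y0:y0+h,x0:x0+w],None,fx=5,fy=5,interpolation=cv2.INTER_CUBIC)
cv2.imwrite("pics/ct.png",np.clip(a[...,::-1]*1.6,0,255))
E
```

```text
side [([635, 3, 5, 3, 8], [637.1, 4.0]), ([629, 9, 6, 6, 15], [630.7, 11.3]), ([274, 176, 22, 19, 325], [284.6, 185.0]), ([367, 194, 5, 5, 18], [368.7, 195.9]), ([278, 207, 18, 6, 38], [287.2, 209.7]), ([294, 212, 17, 24, 176], [304.0, 221.7]), ([304, 233, 1, 1, 1], [304.0, 233.0])]
top [([305, 152, 19, 17, 135], [315.1, 161.6]), ([261, 208, 9, 13, 81], [265.3, 214.1]), ([328, 222, 1, 1, 1], [328.0, 222.0]), ([324, 236, 3, 1, 3], [325.0, 236.0])][ WARN:0@0.551] global loadsave.cpp:1063 imwrite_ Unsupported depth image for selected encoder is fallbacked to CV_8U.
```

View pics/cs.png

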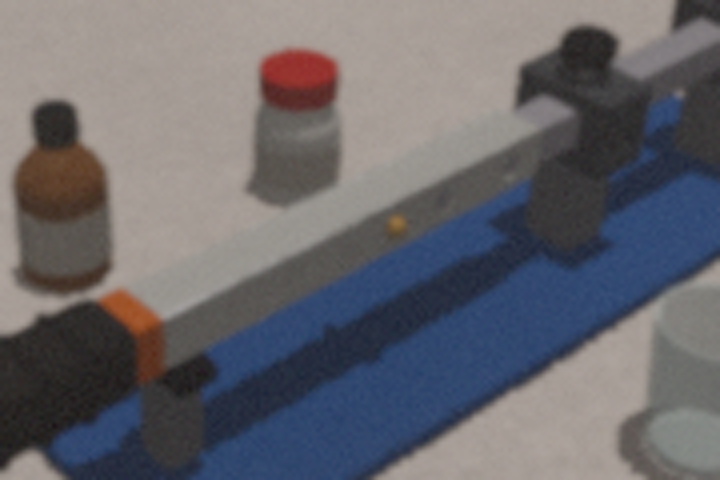

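View pics/ct.png

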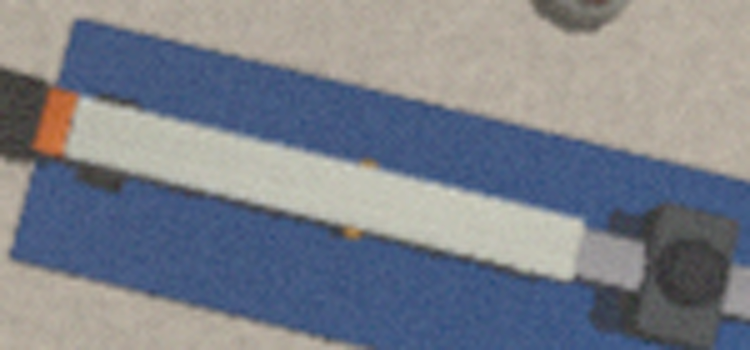

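The crops show the near button at side (369,196). In the top view the buttons are at (325.4,236.4) and (329,222.6), and the white tube top is clear. The next two holes sit about 11 and 28 px towards the clamp in the side view.

Run:
```python
from h import *
from scipy.spatial.transform import Rotation as R
S,T=grab_frame("side"),grab_frame("top")
p,e=cross(S,(368.7,195.9),T,(325.3,236.1));print("near btn",p,e)
mid=plane(T,(327.2,229.4),.085);print("mid z85",mid, plane(T,(325.3,236.4),.085),plane(T,(329,222.6),.085))
hsv=cv2.cvtColor(T["color"],cv2.COLOR_RGB2HSV);m=np.zeros(hsv.shape[:2],np.uint8)
m[205:250,268:375]=255
m&=cv2.inRange(hsv,(0,0,150),(179,60,255))
k,l,st,c=cv2.connectedComponentsWithStats(m);i=1+np.argmax(st[1:,4]);print(st[i])
y,x=np.nonzero(l==i)
# mid-line by column
xs=np.arange(275,360);ys=np.array([y[x==u].mean() for u in xs]);q=np.polyfit(xs,ys,1)
A=plane(T,(275,np.polyval(q,275)),.098);B=plane(T,(360,np.polyval(q,360)),.098)
d=(A-B)[:2];print("axis",A,B,"dir ang",np.arctan2(d[1],d[0]))
u=d/np.linalg.norm(d);n=np.array([u[1],-u[0]])
print("lateral of mid from top midline",n@(mid[:2]-A[:2]))
on=A[:2]+u*(u@(mid[:2]-A[:2]));print("on axis",on)
# side: holes on near face plane: ray ∩ vertical plane through axis offset 13mm to -x
for nm,uv in(("btn",(368.7,195.9)),("mid",(270+443/4,140+202/4)),("last",(270+512/4,140+172/4))):
    o,dd=ray(S,uv);t=((on-13.5*.001*n-o[:2])@n)/(dd[:2]@n);P=o+t*dd;print(nm,P,"along",u@(P[:2]-on))
o=readout.get_obs();print(o["ee_pos"],o["tcp_rot"],R.from_euler("xyz",o["tcp_rot"]).as_matrix())
```

```text
near btn [0.4899 0.0294 0.0845] 0.002869947073267521
mid z85 [0.5028 0.0244 0.085 ] [0.4879 0.0288 0.085 ] [0.5175 0.0203 0.085 ]Traceback (most recent call last):
  File "<stdin>", line 9, in <module>
    return _wrapfunc(a, 'argmax', axis=axis, out=out, **kwds)
    return bound(*args, **kwds)
ValueError: attempt to get argmax of an empty sequence
```

```bash
cat > m.py <<'E'
from h import *
from scipy.spatial.transform import Rotation as R
S,T=grab_frame("side"),grab_frame("top")
mid=plane(T,(327.2,229.4),.085)
hsv=cv2.cvtColor(T["color"],cv2.COLOR_RGB2HSV);m=np.zeros(hsv.shape[:2],np.uint8)
m[208:245,271:369]=255
m&=cv2.inRange(hsv,(0,0,95),(179,70,255))
k,l,st,c=cv2.connectedComponentsWithStats(m);i=1+np.argmax(st[1:,4]);print(st[i])
y,x=np.nonzero(l==i)
xs=np.arange(275,360);ys=np.array([y[x==u].mean() for u in xs]);q,res=np.polyfit(xs,ys,1),0
print("width",[int((x==u).sum()) for u in (280,300,320,340,358)],"rms",np.std(ys-np.polyval(q,xs)))
A=plane(T,(275,np.polyval(q,275)),.098);B=plane(T,(360,np.polyval(q,360)),.098)
d=(A-B)[:2];print("axis",A,B,"dir ang",np.arctan2(d[1],d[0]))
u=d/np.linalg.norm(d);n=np.array([u[1],-u[0]])
print("lateral of mid from top midline",n@(mid[:2]-A[:2]))
on=A[:2]+u*(u@(mid[:2]-A[:2]));print("on axis",on)
for nm,uv in(("btn",(368.7,195.9)),("mid",(270+443/4,140+202/4)),("last",(270+512/4,140+172/4))):
    o,dd=ray(S,uv);t=((on-13.5*.001*n-o[:2])@n)/(dd[:2]@n);P=o+t*dd;print(nm,P,"along",u@(P[:2]-on))
o=readout.get_obs();print(o["clock"],o["ee_pos"],o["tcp_rot"])
C=R.from_euler("xyz",o["tcp_rot"]).as_matrix()
# target: tool y along ±n, pole yaw
for s in(1,-1):
    z=np.array([0,0,-1.]);yy=np.r_[s*n,0];G=np.c_[np.cross(yy,z),yy,z]
    print("rotvec",R.from_matrix(C.T@G).as_rotvec())
for b in (on,mid[:2]):
    g=np.r_[b,.085-.019];print("shift tool",C.T@(g-o["ee_pos"]))
E
python3 m.py
```

```text
[ 271  209   98   36 1256]
width [12, 13, 13, 13, 13] rms 0.24700705321326463
axis [0.5315 0.1352 0.098 ] [ 0.4846 -0.0441  0.098 ] dir ang 1.3147890035259076
lateral of mid from top midline 0.00028907852766816314
on axis [0.5026 0.0245]
btn [0.4904 0.0314 0.0857] along 0.0035777966207448776
mid [0.4827 0.002  0.0839] along -0.026783496805415048
last [ 0.471  -0.0428  0.0806] along -0.07314708837441083
0.4 [ 0.1852 -0.5707  0.2225] [-3.1413 -0.      0.3138]
rotvec [-0.0003 -0.0002 -1.001 ]
rotvec [-0.0002  0.0003  2.1406]
shift tool [ 0.4856 -0.4681  0.1566]
shift tool [ 0.4858 -0.4679  0.1566]
```

Careful with the scale: shifts go in shares of 0.5 m and turns go in shares of 2 rad. That gives: 0.18 m is 0.36, -0.1735 m is -0.347.

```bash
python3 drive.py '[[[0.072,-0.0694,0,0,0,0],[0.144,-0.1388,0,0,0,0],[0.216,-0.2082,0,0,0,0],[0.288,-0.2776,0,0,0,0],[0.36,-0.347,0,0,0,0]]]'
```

```text
refused: ROWS must be a list of rows, each a list of 6 numbers. Nothing was moved.
```

Wrong form. The message asks for a list of rows, each a list of 6 numbers, so I'll send the same numbers that way.

```bash
python3 drive.py '[[0.072,-0.0694,0,0,0,0],[0.144,-0.1388,0,0,0,0],[0.216,-0.2082,0,0,0,0],[0.288,-0.2776,0,0,0,0],[0.36,-0.347,0,0,0,0]]'; python3 drive.py '[[0.072,-0.0694,0,0,0,0],[0.144,-0.1388,0,0,0,0],[0.216,-0.2082,0,0,0,0],[0.288,-0.2776,0,0,0,0],[0.36,-0.347,0,0,0,0]]'; python3 drive.py '[[0.07,-0.068,0,0,0,-0.075],[0.14,-0.136,0,0,0,-0.15],[0.2,-0.192,0,0,0,-0.225],[0.24,-0.232,0,0,0,-0.3],[0.2512,-0.242,0,0,0,-0.375]]';  python3 drive.py '[[0,0,0,0,0,-0.065],[0,0,0,0,0,-0.125],[0,0,0,0,0,-0.1255]]' 0.7
python3 - <<'E'
from h import *
from scipy.spatial.transform import Rotation as R
o=readout.get_obs();C=R.from_euler("xyz",o["tcp_rot"]).as_matrix()
u=np.array([np.cos(1.3148),np.sin(1.3148)]);g=np.r_[np.array([.5027,.0245])+u*.0015,.066]
print(o["clock"],o["ee_pos"],o["tcp_rot"],o["joint_positions"],o["ft_force"],C.T@(g-o["ee_pos"]))
E
```

```text
clock: 0.9
ee_pos: [0.3033, -0.3484, 0.2227]
tcp_rot: [3.141, -0.0, 0.313]
ft_force: [-0.2, -1.1, 0.2]
finger_gap: 1.001
finger_force: 0.0
clock: 1.4
ee_pos: [0.421, -0.1276, 0.223]
tcp_rot: [3.141, -0.001, 0.314]
ft_force: [-0.1, 0.6, -0.4]
finger_gap: 1.002
finger_force: 0.0
clock: 1.9
ee_pos: [0.5033, 0.0271, 0.2222]
tcp_rot: [-3.141, -0.0, 1.074]
ft_force: [-1.2, -0.8, -0.2]
finger_gap: 0.998
finger_force: 0.0
clock: 2.2
ee_pos: [0.5027, 0.0245, 0.2227]
tcp_rot: [3.142, -0.0, 1.316]
ft_force: [-0.1, 0.6, 0.6]
finger_gap: 0.767
finger_force: 0.0
2.2 [0.5027 0.0245 0.2227] [ 3.1416 -0.      1.3162] [-0.0189 -0.1692  1.4843  0.      1.8265  0.2357] [-0.0558  0.5901  0.5966] [0.0015 0.     0.1567]
```

Converted, 0.1565 m is 0.313, 0.135 m is 0.27.

```bash
python3 drive.py '[[0.003,0,0.07,0,0,0],[0.003,0,0.14,0,0,0],[0.003,0,0.21,0,0,0],[0.003,0,0.27,0,0,0],[0.003,0,0.313,0,0,0]]' 0.6; python3 drive.py '[[0,0,0,0,0,0]]';python3 - <<'E'
from h import *
S,T=grab_frame("side"),grab_frame("top")
a=cv2.resize(S["color"][130:250,290:450],None,fx=4,fy=4,interpolation=cv2.INTER_CUBIC)
cv2.imwrite("pics/g1.png",a[...,::-1])
E
```

```text
clock: 2.7
ee_pos: [0.502, 0.0256, 0.0637]
tcp_rot: [-3.139, 0.001, 1.311]
ft_force: [-0.7, -0.2, -0.1]
finger_gap: 0.598
finger_force: 0.0
clock: 2.8
ee_pos: [0.5007, 0.0257, 0.0624]
tcp_rot: [-3.135, 0.002, 1.312]
ft_force: [-0.0, -0.3, 0.2]
finger_gap: 0.598
finger_force: 0.0
```

View pics/g1.png

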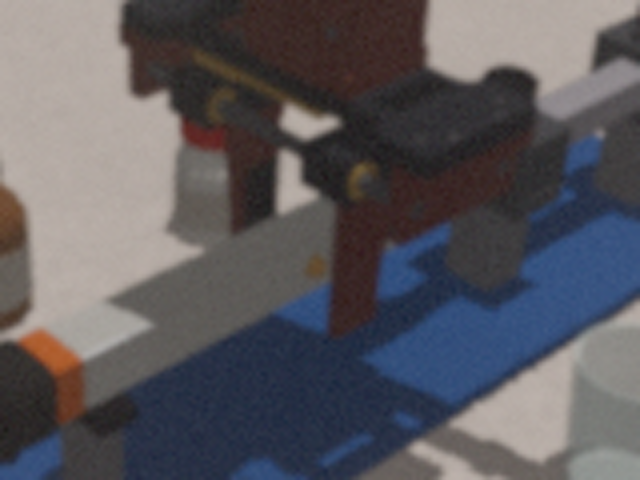

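Button shows at crop (316,263) and the near finger at (355,270). The finger is nearer the camera, so I'll check the offset by projecting both, and check that the arm has settled.

```bash
python3 drive.py '[[0,0,0,0,0,0],[0,0,0,0,0,0]]'
python3 - <<'E'
from h import *
o=readout.get_obs();S=grab_frame("side")
def proj(f,P):
    T=f["cam_to_world"];p=T[:3,:3].T@(P-T[:3,3]);p=f["mtx"]@(p*[1,-1,-1]);return p[:2]/p[2]
u=np.array([np.cos(1.3148),np.sin(1.3148),0]);n=np.array([u[1],-u[0],0])
t=o["ee_pos"];print(t,o["tcp_rot"])
c=lambda p:(p-[290,130])*4
h=.044*o["finger_gap"]
for s in(-.01,0,.01): print("finger tip inner edge",s,c(proj(S,t-n*h+u*s)),"outer",c(proj(S,t-n*(h+.0135)+u*s)))
on=np.array([.5027,.0245,.085])
for s in(0,.0015,.0035): print("btn",s,c(proj(S,on+u*s-n*.017)))
E
```

```text
clock: 3.1
ee_pos: [0.5041, 0.0257, 0.0681]
tcp_rot: [3.139, -0.001, 1.314]
ft_force: [0.3, 0.1, -0.2]
finger_gap: 0.601
finger_force: 0.0
[0.5041 0.0257 0.0681] [ 3.1385 -0.0007  1.3141]
finger tip inner edge -0.01 [351.0142 298.0644] outer [373.6694 312.0638]
finger tip inner edge 0 [335.017  306.7275] outer [357.6289 320.9606]
finger tip inner edge 0.01 [318.7652 315.5285] outer [341.3296 330.001 ]
btn 0 [326.0283 265.3174]
btn 0.0015 [323.5843 266.5858]
btn 0.0035 [320.3166 268.2817]
```

Converted, 0.001 m is 0.002.

```bash
python3 drive.py '[[0.002,0,0,0,0,0],[0.002,0,0,0,0,0],[0.002,0,0,0,0,0],[0.002,0,0,0,0,0]]' 0.45;  python3 drive.py '[[0,0,0,0,0,0],[0,0,0,0,0,0]]' 0.0;python3 drive.py '[[0,0,0,0,0,0],[0,0,0,0,0,0],[0,0,0,0,0,0]]'
```

```text
clock: 3.55
ee_pos: [0.5033, 0.0267, 0.0662]
tcp_rot: [-3.142, 0.0, 1.315]
ft_force: [-0.2, -0.4, -0.4]
finger_gap: 0.446
finger_force: 0.0
clock: 3.75
ee_pos: [0.5032, 0.0267, 0.0661]
tcp_rot: [-3.141, -0.0, 1.315]
ft_force: [1.1, -0.3, 1.2]
finger_gap: 0.308
finger_force: 2.7
clock: 4.05
ee_pos: [0.5032, 0.0268, 0.0661]
tcp_rot: [-3.141, -0.0, 1.315]
ft_force: [-1.6, -0.6, 0.2]
finger_gap: 0.293
finger_force: 30.0
```

Converted, 0.0008 m is 0.0016, 0.0006 m is 0.0012.

```bash
python3 drive.py '[[0.0006,0,0,0,0,0],[0.0012,0,0,0,0,0],[0.0016,0,0,0,0,0]]'; python3 drive.py '[[0.0004,0,0,0,0,0],[0.0008,0,0,0,0,0]]'; python3 drive.py '[[0.0004,0,0,0,0,0],[0.0008,0,0,0,0,0]]'
```

```text
clock: 4.35
ee_pos: [0.5032, 0.0269, 0.0661]
tcp_rot: [-3.141, 0.001, 1.314]
ft_force: [-2.6, -3.7, 0.8]
finger_gap: 0.292
finger_force: 30.0
clock: 4.55
ee_pos: [0.5034, 0.0276, 0.0661]
tcp_rot: [-3.141, 0.001, 1.315]
ft_force: [-3.0, -4.3, 1.0]
finger_gap: 0.292
finger_force: 30.0
clock: 4.75
ee_pos: [0.5036, 0.0282, 0.0661]
tcp_rot: [-3.141, 0.0, 1.315]
ft_force: [-2.2, -2.9, 0.6]
finger_gap: 0.297
finger_force: 30.0
```

Converted, 0.0008 m is 0.0016, 0.0006 m is 0.0012.

```bash
python3 drive.py '[[0.0006,0,0,0,0,0],[0.0012,0,0,0,0,0],[0.0016,0,0,0,0,0]]'; python3 drive.py '[[0.0006,0,0,0,0,0],[0.0012,0,0,0,0,0]]'; python3 drive.py '[[0.0006,0,0,0,0,0],[0.0012,0,0,0,0,0]]'
```

```text
clock: 5.05
ee_pos: [0.5038, 0.029, 0.0661]
tcp_rot: [-3.141, 0.0, 1.315]
ft_force: [-3.5, -3.1, 0.1]
finger_gap: 0.297
finger_force: 30.0
clock: 5.25
ee_pos: [0.5039, 0.0296, 0.0661]
tcp_rot: [-3.141, 0.0, 1.315]
ft_force: [-2.6, -3.4, 0.6]
finger_gap: 0.292
finger_force: 30.0
clock: 5.45
ee_pos: [0.504, 0.0301, 0.0661]
tcp_rot: [-3.141, 0.0, 1.315]
ft_force: [-2.3, -5.4, 0.9]
finger_gap: 0.292
finger_force: 30.0
```

```bash
cat > o.py <<'E'
from h import *
def collar():
    T=grab_frame("top")
    hsv=cv2.cvtColor(T["color"],cv2.COLOR_RGB2HSV);m=cv2.inRange(hsv,(4,130,60),(20,255,255));m[:,:215]=0;m[:200]=0;m[:,300:]=0
    y,x=np.nonzero(m);return (x.mean(),y.mean(),len(x))
a=collar();print(a,"shift mm vs start px 265.3:",)
T=grab_frame("top");A=plane(T,(265.3,214.1),.098);print(np.linalg.norm(plane(T,a[:2],.098)-A)*1000)
E
python3 o.py
```

```text
(np.float64(263.7837837837838), np.float64(213.7972972972973), 74) shift mm vs start px 265.3:
3.314209825574379
```

Converted, 0.005 m is 0.01, 0.004 m is 0.008.

```bash
for i in 1; do :; done; python3 drive.py '[[0.002,0,0,0,0,0],[0.004,0,0,0,0,0],[0.006,0,0,0,0,0],[0.008,0,0,0,0,0],[0.01,0,0,0,0,0]]'; python3 drive.py '[[0.002,0,0,0,0,0],[0.004,0,0,0,0,0],[0.006,0,0,0,0,0],[0.008,0,0,0,0,0],[0.01,0,0,0,0,0]]'; python3 drive.py '[[0.002,0,0,0,0,0],[0.004,0,0,0,0,0],[0.006,0,0,0,0,0],[0.008,0,0,0,0,0],[0.01,0,0,0,0,0]]'; python3 drive.py '[[0.002,0,0,0,0,0],[0.004,0,0,0,0,0],[0.006,0,0,0,0,0],[0.008,0,0,0,0,0]]'; python3 o.py
```

```text
clock: 6.05
ee_pos: [0.5054, 0.0353, 0.0661]
tcp_rot: [-3.141, -0.0, 1.315]
ft_force: [-2.3, -2.8, 0.6]
finger_gap: 0.295
finger_force: 30.0
clock: 6.55
ee_pos: [0.5067, 0.04, 0.0661]
tcp_rot: [-3.141, -0.0, 1.315]
ft_force: [-2.7, -2.0, 0.9]
finger_gap: 0.295
finger_force: 30.0
clock: 7.05
ee_pos: [0.5079, 0.0448, 0.0661]
tcp_rot: [-3.141, -0.0, 1.315]
ft_force: [-3.2, -2.2, -0.8]
finger_gap: 0.296
finger_force: 30.0
clock: 7.45
ee_pos: [0.509, 0.0487, 0.0661]
tcp_rot: [-3.141, 0.0, 1.315]
ft_force: [-2.9, -2.3, -0.5]
finger_gap: 0.295
finger_force: 30.0
(np.float64(254.40350877192984), np.float64(212.52631578947367), 57) shift mm vs start px 265.3:
23.58196841215675
```

```bash
P='ft|ee|clock'; python3 drive.py '[[0.002,0,0,0,0,0],[0.004,0,0,0,0,0],[0.006,0,0,0,0,0],[0.008,0,0,0,0,0]]' | egrep $P; python3 drive.py '[[0.0012,0,0,0,0,0],[0.0024,0,0,0,0,0],[0.0036,0,0,0,0,0]]'| egrep $P; python3 drive.py '[[0.0012,0,0,0,0,0],[0.0024,0,0,0,0,0],[0.0036,0,0,0,0,0]]'| egrep $P
```

```text
clock: 7.95
ee_pos: [0.5101, 0.0528, 0.0661]
ft_force: [-2.2, 0.1, -0.9]
clock: 8.25
ee_pos: [0.5106, 0.0547, 0.0661]
ft_force: [-2.0, 0.9, -1.0]
clock: 8.55
ee_pos: [0.5109, 0.056, 0.0661]
ft_force: [-1.9, 0.3, -1.8]
```

Converted, 0.0018 m is 0.0036, 0.0012 m is 0.0024.

```bash
P='ft|ee|clock'; python3 drive.py '[[0.0012,0,0,0,0,0],[0.0024,0,0,0,0,0],[0.0036,0,0,0,0,0]]'| egrep $P
```

```text
clock: 8.85
ee_pos: [0.5113, 0.0575, 0.0661]
ft_force: [-2.6, 0.1, -2.2]
```

Converted, 0.0018 m is 0.0036, 0.0012 m is 0.0024.

```bash
P='ft|ee|clock'; python3 drive.py '[[0.0012,0,0,0,0,0],[0.0024,0,0,0,0,0],[0.0036,0,0,0,0,0]]'| egrep $P; python3 o.py
```

```text
clock: 9.15
ee_pos: [0.5115, 0.0583, 0.0661]
ft_force: [-4.3, -7.0, 0.2]
(np.float64(247.9), np.float64(214.1), 10) shift mm vs start px 265.3:
37.10628953970631
```

The force has risen and motion has stalled, so the buttons have probably popped into the middle holes. I'll check by eye.

Converted, -0.001 m is -0.002, -0.0005 m is -0.001.

```bash
python3 drive.py '[[-0.001,0,0,0,0,0],[-0.002,0,0,0,0,0],[-0.002,0,0,0,0,0]]'
python3 - <<'E'
from h import *
S=grab_frame("side")
a=cv2.resize(S["color"][120:270,250:450],None,fx=4,fy=4,interpolation=cv2.INTER_CUBIC)
cv2.imwrite("pics/g2.png",a[...,::-1])
E
```

```text
clock: 9.55
ee_pos: [0.5115, 0.0582, 0.0661]
tcp_rot: [-3.141, 0.0, 1.315]
ft_force: [-3.7, -2.1, -0.5]
finger_gap: 0.292
finger_force: 30.0
```

View pics/g2.png

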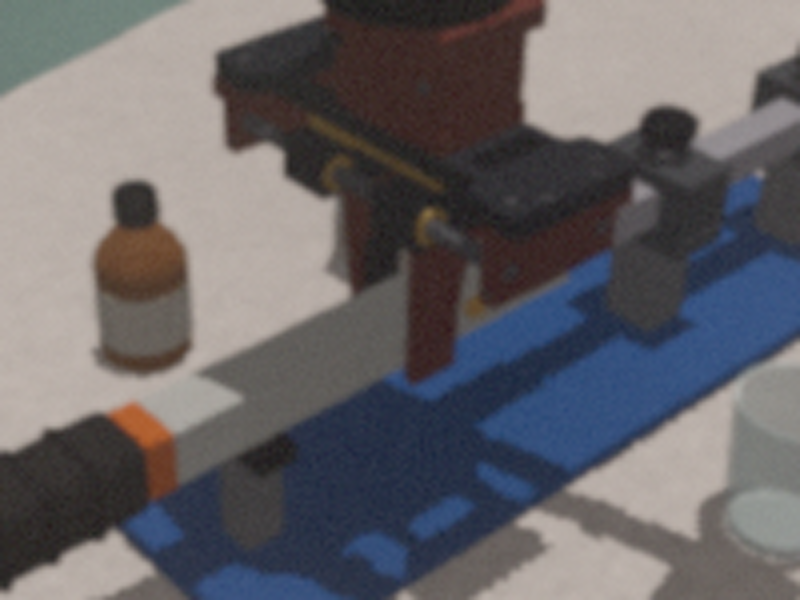

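The brass button is visible at crop (475,308), which is full-image (369,197), so it has popped out in the middle hole. I'll regrip at the buttons.

Converted, -0.0328 m is -0.0656, -0.004 m is -0.008.

```bash
python3 drive.py '[[0,0,0,0,0,0],[0,0,0,0,0,0],[0,0,0,0,0,0]]' 0.55; python3 drive.py '[[-0.008,0,0,0,0,0],[-0.024,0,0,0,0,0],[-0.044,0,0,0,0,0],[-0.058,0,0,0,0,0],[-0.0656,0,0,0,0,0]]'; python3 drive.py '[[0,0,0,0,0,0],[0,0,0,0,0,0],[0,0,0,0,0,0]]'
python3 - <<'E'
from h import *
S=grab_frame("side")
a=cv2.resize(S["color"][130:250,290:450],None,fx=4,fy=4,interpolation=cv2.INTER_CUBIC)
cv2.imwrite("pics/g3.png",a[...,::-1])
E
```

```text
clock: 9.9
ee_pos: [0.5122, 0.0588, 0.0667]
tcp_rot: [3.14, -0.001, 1.315]
ft_force: [0.5, 0.4, -0.4]
finger_gap: 0.52
finger_force: 0.0
clock: 10.4
ee_pos: [0.5031, 0.0257, 0.0662]
tcp_rot: [3.141, 0.0, 1.314]
ft_force: [0.1, 0.2, 0.2]
finger_gap: 0.549
finger_force: 0.0
clock: 10.7
ee_pos: [0.5033, 0.0269, 0.0661]
tcp_rot: [-3.142, -0.0, 1.315]
ft_force: [-1.0, 0.5, 0.4]
finger_gap: 0.552
finger_force: 0.0
```

View pics/g3.png

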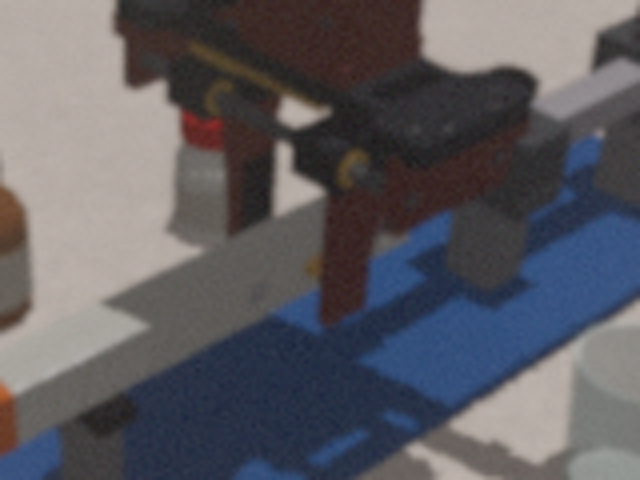

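The button shows at crop (315,265) just beside the finger, with the empty first hole at (258,290). Same geometry as before, so I'll pinch and pull.

Converted, 0.0008 m is 0.0016, 0.0006 m is 0.0012.

```bash
P='ft|ee|clock|gap'; python3 drive.py '[[0,0,0,0,0,0],[0,0,0,0,0,0],[0,0,0,0,0,0],[0,0,0,0,0,0],[0,0,0,0,0,0]]' 0.0; python3 drive.py '[[0.0006,0,0,0,0,0],[0.0012,0,0,0,0,0],[0.0016,0,0,0,0,0]]'|egrep $P; python3 drive.py '[[0.0004,0,0,0,0,0],[0.0008,0,0,0,0,0]]'|egrep $P
```

```text
clock: 11.25
ee_pos: [0.5032, 0.0269, 0.0661]
tcp_rot: [-3.141, -0.0, 1.315]
ft_force: [-0.9, 1.0, -0.4]
finger_gap: 0.297
finger_force: 30.0
clock: 11.55
ee_pos: [0.5033, 0.027, 0.0661]
ft_force: [-1.9, -3.1, 1.6]
finger_gap: 0.294
clock: 11.75
ee_pos: [0.5034, 0.0274, 0.0661]
ft_force: [-2.9, -4.1, 1.4]
finger_gap: 0.295
```

Converted, 0.0008 m is 0.0016, 0.0006 m is 0.0012.

```bash
P='ft|ee|clock|gap'; python3 drive.py '[[0.0006,0,0,0,0,0],[0.0012,0,0,0,0,0],[0.0016,0,0,0,0,0]]'|egrep $P; python3 drive.py '[[0.0006,0,0,0,0,0],[0.0012,0,0,0,0,0]]'|egrep $P; python3 drive.py '[[0.0006,0,0,0,0,0],[0.0012,0,0,0,0,0],[0.0018,0,0,0,0,0]]'|egrep $P
```

```text
clock: 12.05
ee_pos: [0.5036, 0.0285, 0.0661]
ft_force: [-2.6, -5.1, 1.0]
finger_gap: 0.294
clock: 12.25
ee_pos: [0.5038, 0.0289, 0.0661]
ft_force: [-2.9, -5.6, 0.7]
finger_gap: 0.294
clock: 12.55
ee_pos: [0.5039, 0.0293, 0.0661]
ft_force: [-5.2, -6.3, 1.8]
finger_gap: 0.294
```

Converted, 0.002 m is 0.004, 0.001 m is 0.002.

```bash
P='ft|ee|clock|gap'; python3 drive.py '[[0.002,0,0,0,0,0],[0.004,0,0,0,0,0]]'|egrep $P
```

```text
clock: 12.75
ee_pos: [0.5044, 0.0314, 0.0661]
ft_force: [-3.7, -3.8, 1.4]
finger_gap: 0.294
```

Converted, 0.003 m is 0.006, 0.001 m is 0.002.

```bash
P='ft|ee|clock|gap'; python3 drive.py '[[0.002,0,0,0,0,0],[0.004,0,0,0,0,0],[0.006,0,0,0,0,0]]'|egrep $P; python3 drive.py '[[0.002,0,0,0,0,0],[0.004,0,0,0,0,0],[0.006,0,0,0,0,0],[0.008,0,0,0,0,0],[0.01,0,0,0,0,0]]'|egrep $P;  python3 drive.py '[[0.002,0,0,0,0,0],[0.004,0,0,0,0,0],[0.006,0,0,0,0,0],[0.008,0,0,0,0,0],[0.01,0,0,0,0,0]]'|egrep $P; python3 drive.py '[[0.002,0,0,0,0,0],[0.004,0,0,0,0,0],[0.006,0,0,0,0,0],[0.008,0,0,0,0,0],[0.01,0,0,0,0,0]]'|egrep $P
python3 - <<'E'
from h import *
S=grab_frame("side")
a=cv2.resize(S["color"][120:270,250:450],None,fx=4,fy=4,interpolation=cv2.INTER_CUBIC)
cv2.imwrite("pics/g4.png",a[...,::-1])
E
```

```text
clock: 13.05
ee_pos: [0.5054, 0.0352, 0.0661]
ft_force: [-2.4, -2.1, 1.2]
finger_gap: 0.292
clock: 13.55
ee_pos: [0.5067, 0.0399, 0.0661]
ft_force: [-2.4, -3.3, 0.2]
finger_gap: 0.291
clock: 14.05
ee_pos: [0.5079, 0.0447, 0.0661]
ft_force: [-2.2, -2.4, 0.9]
finger_gap: 0.297
clock: 14.55
ee_pos: [0.5092, 0.0496, 0.0661]
ft_force: [-3.5, -1.6, 0.8]
finger_gap: 0.297
```

View pics/g4.png

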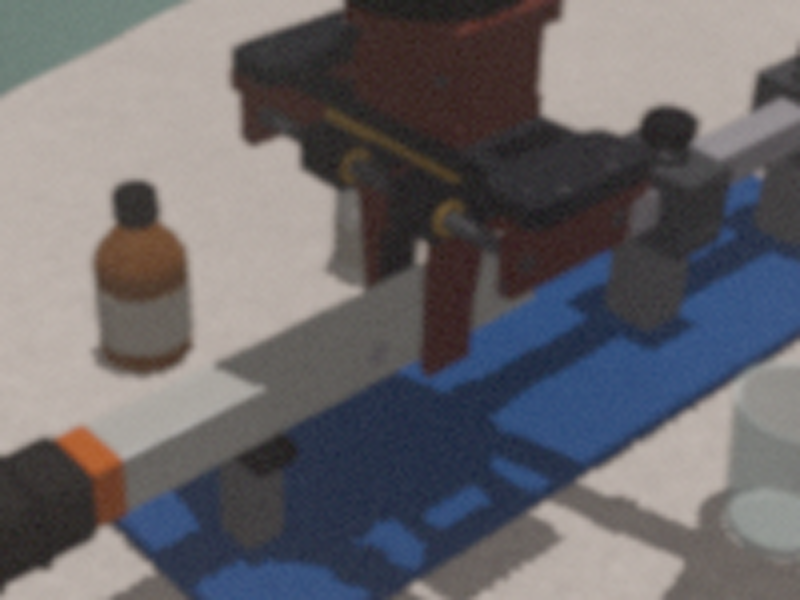

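The collar is further out, at crop (95,475), and the button is hidden. The handle is travelling with the fingers, about 23.5 mm so far, so I'll go on slowly.

Converted, 0.0032 m is 0.0064, 0.0024 m is 0.0048.

```bash
P='ft|ee|clock'; python3 drive.py '[[0.0016,0,0,0,0,0],[0.0032,0,0,0,0,0],[0.0048,0,0,0,0,0],[0.0064,0,0,0,0,0]]' | egrep $P; python3 drive.py '[[0.0012,0,0,0,0,0],[0.0024,0,0,0,0,0],[0.0036,0,0,0,0,0]]'| egrep $P; python3 drive.py '[[0.0012,0,0,0,0,0],[0.0024,0,0,0,0,0],[0.0036,0,0,0,0,0]]'| egrep $P
```

```text
clock: 15.0
ee_pos: [0.51, 0.0526, 0.0661]
ft_force: [-4.2, -1.6, -0.1]
clock: 15.3
ee_pos: [0.5104, 0.0544, 0.0661]
ft_force: [-3.3, -2.1, 0.6]
clock: 15.6
ee_pos: [0.5109, 0.0561, 0.0661]
ft_force: [-3.5, -3.1, 0.3]
```

Converted, 0.0018 m is 0.0036, 0.0012 m is 0.0024.

```bash
P='ft|ee|clock'; python3 drive.py '[[0.0012,0,0,0,0,0],[0.0024,0,0,0,0,0],[0.0036,0,0,0,0,0]]'| egrep $P
```

```text
clock: 15.9
ee_pos: [0.5114, 0.0578, 0.0661]
ft_force: [-4.0, -1.2, 0.2]
```

Converted, 0.0018 m is 0.0036, 0.0012 m is 0.0024.

```bash
P='ft|ee|clock'; python3 drive.py '[[0.0012,0,0,0,0,0],[0.0024,0,0,0,0,0],[0.0036,0,0,0,0,0]]'| egrep $P
```

```text
clock: 16.2
ee_pos: [0.5118, 0.0596, 0.0661]
ft_force: [-3.7, -1.6, 0.8]
```

Converted, 0.0018 m is 0.0036, 0.0012 m is 0.0024.

```bash
P='ft|ee|clock'; python3 drive.py '[[0.0012,0,0,0,0,0],[0.0024,0,0,0,0,0],[0.0036,0,0,0,0,0]]'| egrep $P
```

```text
clock: 16.5
ee_pos: [0.5123, 0.0613, 0.0661]
ft_force: [-3.5, -2.9, 0.4]
```

Converted, 0.0012 m is 0.0024, 0.0006 m is 0.0012.

```bash
P='ft|ee|clock'; python3 drive.py '[[0.0012,0,0,0,0,0],[0.0024,0,0,0,0,0]]'| egrep $P
```

```text
clock: 16.7
ee_pos: [0.5126, 0.0625, 0.0661]
ft_force: [-3.9, -2.0, -0.5]
```

Converted, 0.0012 m is 0.0024, 0.0006 m is 0.0012.

```bash
P='ft|ee|clock'; python3 drive.py '[[0.0012,0,0,0,0,0],[0.0024,0,0,0,0,0]]'| egrep $P
```

```text
clock: 16.9
ee_pos: [0.513, 0.0639, 0.0661]
ft_force: [-4.0, -0.3, -1.0]
```

Converted, 0.0012 m is 0.0024, 0.0006 m is 0.0012.

```bash
P='ft|ee|clock'; python3 drive.py '[[0.0012,0,0,0,0,0],[0.0024,0,0,0,0,0]]'| egrep $P
```

```text
clock: 17.1
ee_pos: [0.5133, 0.0651, 0.0661]
ft_force: [-1.9, 0.4, -0.5]
```

```bash
P='ft|ee|clock'; python3 drive.py '[[0.0012,0,0,0,0,0],[0.0024,0,0,0,0,0]]'| egrep $P
```

```text
clock: 17.3
ee_pos: [0.5136, 0.0664, 0.0661]
ft_force: [-1.7, 2.1, -1.0]
```

Converted, 0.0012 m is 0.0024, 0.0006 m is 0.0012.

```bash
P='ft|ee|clock'; python3 drive.py '[[0.0012,0,0,0,0,0],[0.0024,0,0,0,0,0]]'| egrep $P
```

```text
clock: 17.5
ee_pos: [0.5139, 0.0676, 0.0661]
ft_force: [-2.2, 2.1, -0.9]
```

Converted, 0.0012 m is 0.0024, 0.0006 m is 0.0012.

```bash
P='ft|ee|clock'; python3 drive.py '[[0.0012,0,0,0,0,0],[0.0024,0,0,0,0,0]]'| egrep $P
```

```text
clock: 17.7
ee_pos: [0.514, 0.068, 0.0661]
ft_force: [-3.0, -0.8, -0.3]
```

Converted, 0.0008 m is 0.0016, 0.0004 m is 0.0008.

```bash
P='ft|ee|clock'; python3 drive.py '[[0.0008,0,0,0,0,0],[0.0016,0,0,0,0,0]]'| egrep $P
python3 - <<'E'
from h import *
S=grab_frame("side")
a=cv2.resize(S["color"][120:270,270:430],None,fx=4,fy=4,interpolation=cv2.INTER_CUBIC)
cv2.imwrite("pics/g5.png",a[...,::-1])
E
```

```text
clock: 17.9
ee_pos: [0.5142, 0.0688, 0.0661]
ft_force: [-3.3, -1.1, -0.4]
```

View pics/g5.png

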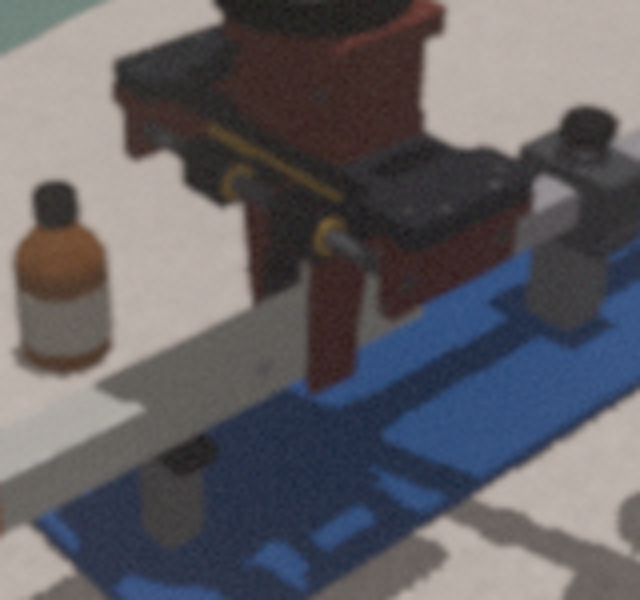

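The button's place (crop 396,304) is hidden by the gripper body, so I'll keep feeling gently.

Converted, 0.0008 m is 0.0016, 0.0004 m is 0.0008.

```bash
P='ft|ee|clock'; python3 drive.py '[[0.0008,0,0,0,0,0],[0.0016,0,0,0,0,0]]'| egrep $P
```

```text
clock: 18.15
ee_pos: [0.5145, 0.0697, 0.0661]
ft_force: [-3.0, -0.4, -0.6]
```

Converted, 0.0006 m is 0.0012, 0.0003 m is 0.0006.

```bash
P='ft|ee|clock'; python3 drive.py '[[0.0006,0,0,0,0,0],[0.0012,0,0,0,0,0]]'| egrep $P
```

```text
clock: 18.35
ee_pos: [0.5146, 0.07, 0.0661]
ft_force: [-3.8, -2.5, -0.1]
```

Converted, 0.0008 m is 0.0016, 0.0004 m is 0.0008.

```bash
P='ft|ee|clock'; python3 drive.py '[[0.0008,0,0,0,0,0],[0.0016,0,0,0,0,0]]'| egrep $P
```

```text
clock: 18.55
ee_pos: [0.5146, 0.0702, 0.0661]
ft_force: [-5.2, -5.8, 0.4]
```

Converted, 0.0006 m is 0.0012, 0.0003 m is 0.0006.

```bash
P='ft|ee|clock'; python3 drive.py '[[0.0006,0,0,0,0,0],[0.0012,0,0,0,0,0]]'| egrep $P
```

```text
clock: 18.75
ee_pos: [0.5146, 0.0702, 0.0661]
ft_force: [-6.4, -7.3, 0.4]
```

The handle has stalled at about 44.8 mm and the force is climbing, so it's locked. I'll ease off, release and rise clear to look.

Converted, -0.0014 m is -0.0028, -0.001 m is -0.002.

```bash
python3 drive.py '[[-0.001,0,0,0,0,0],[-0.002,0,0,0,0,0],[-0.0028,0,0,0,0,0],[-0.0028,0,0,0,0,0]]'; python3 drive.py '[[0,0,0,0,0,0],[0,0,0,0,0,0],[0,0,0,0,0,0],[0,0,0,0,0,0]]' 0.6; python3 drive.py '[[0,0,-0.04,0,0,0],[0,0,-0.1,0,0,0],[0,0,-0.18,0,0,0],[0,0,-0.26,0,0,0],[0,0,-0.32,0,0,0]]'; python3 drive.py '[[0.06,0,-0.04,0,0,0],[0.14,0,-0.06,0,0,0],[0.22,0,-0.06,0,0,0],[0.28,0,-0.06,0,0,0],[0.3,0,-0.06,0,0,0]]';python3 drive.py '[[0,0,0,0,0,0],[0,0,0,0,0,0],[0,0,0,0,0,0]]'
python3 - <<'E'
from h import *
S,T=grab_frame("side"),grab_frame("top")
a=cv2.resize(S["color"][150:240,310:430],None,fx=6,fy=6,interpolation=cv2.INTER_CUBIC)[:,:]
b=cv2.resize(T["color"][205:255,280:400],None,fx=6,fy=6,interpolation=cv2.INTER_CUBIC)
c=np.vstack([a,b]);c=cv2.resize(c,None,fx=.7,fy=.7);cv2.imwrite("pics/g6.png",np.clip(c[...,::-1]*1.3,0,255).astype(np.uint8))
E
```

```text
clock: 19.15
ee_pos: [0.5146, 0.0701, 0.0661]
tcp_rot: [-3.141, 0.0, 1.315]
ft_force: [-3.7, -2.7, 0.3]
finger_gap: 0.291
finger_force: 30.0
clock: 19.55
ee_pos: [0.5151, 0.0705, 0.0664]
tcp_rot: [3.141, -0.0, 1.315]
ft_force: [0.0, -0.3, -0.5]
finger_gap: 0.591
finger_force: 0.0
clock: 20.05
ee_pos: [0.5151, 0.0705, 0.2293]
tcp_rot: [3.139, -0.001, 1.315]
ft_force: [1.0, -0.1, -0.4]
finger_gap: 0.6
finger_force: 0.0
clock: 20.55
ee_pos: [0.5528, 0.2181, 0.2555]
tcp_rot: [-3.141, -0.0, 1.318]
ft_force: [0.5, 0.7, -0.6]
finger_gap: 0.602
finger_force: 0.0
clock: 20.85
ee_pos: [0.5527, 0.2142, 0.2565]
tcp_rot: [3.141, 0.0, 1.313]
ft_force: [-0.2, -0.3, 0.5]
finger_gap: 0.598
finger_force: 0.0
```

View pics/g6.png

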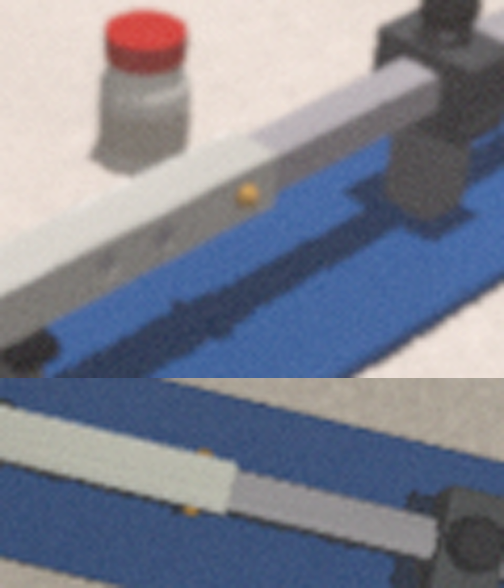

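Both buttons stand proud (top view at (190,512) and (203,455)). They sit in the last holes by the tube's open end, and two empty holes show at (105,265) and (163,238).

```bash
python3 -c "
from cell import robot, readout, grab_frame
print(robot.hand_in())"
```

```text
the job is handed in; nothing more can be done
None
```

The job is handed in: the handle is drawn out through the middle holes, both buttons stand proud in the last pair, and the arm is clear. It took about 21 s; I stopped at every lock with at most about 10 N on the wrist at the readings, and nothing else was touched.

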